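Right the tipped cell and hold the tester's probes down

TASK

One of the four battery cells in the loading tray of the cell tester has tipped over: stand it up again, terminal nub upward, on its own empty brass contact in the row, and push the tray fully home under the probe head without toppling any cell. Then press the black palm bar down 15 mm from rest (within 2 mm either way; never as far as its bottom stop at 21 mm), so that the sprung probes bear on all four cells, and finish the program still holding the bar down there. Leave the other things on the bench alone.

Things in the scene. Friction and masses are not known exactly. Their poses are not given: they have to be found in the camera images.
- jig: Cell tester, fixed: aluminium base plate, top 20 mm above the bench. Origin: under it on the bench, midway along the row. Its x axis points from the loading side to the press (the way the tray is pushed home), y along the row, z up. The base spans x -175 to 200 mm, y +-160 mm. Two columns, 210 mm high, 16 mm thick, at x 80, y +-140 mm; a white meter box, 90 mm high, at x 138 to 198 mm.
- tray (a joint): White tray on rails, 236 mm wide: 0 pulled out (start), 0.160 m at its stop, fully home, the row of contacts under the probes. Slides along the jig's x, about 2 N of friction, stays where left. Its flat floor, 36 mm above the bench, reaches 80 mm in front of the row (4 mm lip) and 24 mm behind it (10 mm fence, 20 mm behind); sides open. All cells stand loose on it.
- tray_handle (a point): Middle of the tray's pull handle, a round steel bar 10 mm thick and 90 mm long parallel to the row, 37 mm above the bench, 110 mm in front of the row and 30 mm clear of the tray's front edge; push it towards the jig's +x.
- place_1 (a point): Centre of the brass contact disc (34 mm wide, flush with the tray floor) at the jig's -y end of the row; moves with the tray. The four discs are 58 mm apart; the tipped cell's is the one with no cell standing on it. Axes as the jig's.
- place_2 (a point): Centre of the second contact disc.
- place_3 (a point): Centre of the third contact disc.
- place_4 (a point): Centre of the fourth contact disc, at the jig's +y end of the row.
- tipped_cell: The cell lying on its side: grey sleeve, 32 mm thick, 65 mm long plus a terminal nub (12 mm wide, 2 mm high) on the end that belongs up; 0.11 to 0.17 kg. Origin: centre of its flat foot; z axis from foot to nub. Starts flat on the tray floor, foot at its own empty disc, nub end pointing out of the tray, along the jig's -x within 0.28 rad. It can roll.
- cell_a: A cell of the same kind (32 x 65 mm), standing on another contact disc, foot down, within about 4 mm of the disc's centre. Origin: centre of its foot, z up the cell.
- cell_b: A third such cell, standing on another disc.
- cell_c: A fourth such cell, standing on another disc.
- press_head (a joint): Travel of the sprung crosshead with probes and palm bar, straight down: 0 at rest, stop at 0.021 m; springs back when let go. With the tray home the probes meet the nubs at 9 mm. Takes about 5 N at first plus 0.25 N per mm, and past 9 mm another 2 N plus 1.1 N per mm: about 17 N at 15 mm, where the black ring on each column has just come out above the crosshead's bushings.
- palm_bar: Black round hand bar over the middle of the crosshead, 22 mm thick, 130 mm long, parallel to the row, on two posts 90 mm apart; moves with the crosshead. Origin: middle of the bar's top, 201 mm above the bench at rest, 80 mm to the jig's +x of the jig's origin. Press there from above.
- probe_block: Black strip under the crosshead with four brass spring probes (tips 18 mm wide, 58 mm apart, over the contacts when the tray is home; 112 mm above the bench at rest; 12 mm spring travel). Origin: its centre. The crosshead above it is 50 mm deep, 325 mm long, from 140 to 160 mm above the bench at rest, along the jig's y at jig x 80 mm.
- tape_roll: Bystander: roll of tape lying flat, 72 mm wide, 18 mm high, in front of the tray to one side. Origin under its centre.
- flux_jar: Bystander: small closed jar, 42 mm wide, 26 mm high, in front of the tray to the other side. Origin under its centre.
- tweezers: Bystander: steel tweezers, 130 mm, lying on the bench.
- driver: Bystander: screwdriver, 150 mm, lying on the bench.
- phone: Bystander: phone, 150 x 74 x 8 mm, lying flat.
- multimeter: Bystander: hand multimeter, 155 x 78 mm, 42 mm high, lying flat.
- cleaner_bottle: Bystander: clear bottle, 52 mm wide, 130 mm high, standing on the bench.

How it is judged:
By the outcome, as a careful person would: the job done as asked, in the order asked, and still so for the second after the job is handed in, while the arm keeps its last pose, push and grip.
It also fails if it takes over 64 s, if anything falls off the work surface, if the arm or the gripper's body presses on something with over 40 N, if the wrist force passes 120 N, or if a joint passes its speed limit or range.

ROBOT

A 6-joint arm with a two-finger parallel gripper is mounted at the origin on the work surface. World frame = base frame: x ahead of the robot, y to its left, z up, the work surface at z = 0. Lengths are in m, angles in degrees, forces in N, time in s.
With the tool pointing down it reaches from about 0.35 to 0.875 m from the base axis. Payload 4.2 kg.
Tool frame: the origin (TCP) lies at the very end of the fingers, on their centre line; the grasp point (between the pads) lies 19 mm behind it; z points along the fingers, y is the line along which they close (so a half turn about z gives the same grasp; the last joint's range is limited). The gripper opens to 87 mm and grips with 3 to 60 N. Pads are 19 mm wide; open, the fingers measure 117 mm over their backs; the gripper's body (75 mm by 190 mm) begins 51 mm behind the grasp point.
Start: joints at [90.791, 22.042, 0.453, 0, -68.411, -14.817], TCP at [0.151, 0.606, 0.223] pointing down, gripper open.
Joint ranges: [-179.83, 179.83], [-69.29, 118.12], [-61.27, 80.66], [-181.25, 117.63], [-171.15, -9.14], [-177.46, 177.46]. Speed limits (degrees/s): [159.86, 159.86, 180, 180, 180, 180].

INTERFACE

Orientations are given as a 3x3 rotation matrix whose columns are the frame's x, y, z axes.
In Python, from station import r gives the robot as it stands.
- The arm moves only by the tool jog_arm, never from a script. Its argument "plan" is text: rows parted by semicolons, each of 7 numbers parted by spaces: the shift along the tool's x, y, z normalised to -1 to 1, where 1 is 0.025 m, then the turn, a rotation vector about the tool's x, y, z normalised to -1 to 1, where 1 is 8 degrees, then the closure, from -1 (fully open) to 1 (shut). A call has exactly 10 rows; each row shifts and turns the commanded pose from where the row before left it, along the tool's axes as they then stand; what a row does not reach is not made up. A row lasts 1/10 s, in which the tool goes at most 50 mm and 8.59 degrees, less where a joint would pass 70% of its speed; a pose out of reach is approached as far as the arm can. A call with a number of a shift or a turn outside -1 to 1 is refused whole. A call with a gripper value outside its range is refused whole. The fingers move at their own pace and stop on an object; the grip force is fixed at half the most. Time passes only in rows, so rows that do not move let the fingers close, or fill a call up. It gives the time, the measured TCP pose, the force, the opening and the grip force at its end, in the units of the state.
- r.sense(): the state, without advancing time (a new reading comes with each control period).
- r.capture(name): name is "scene" or "top" or "wrist"; returns (picture, depth): 480x640x3 uint8, red, green, blue; 480x640 float32, m along the optical axis (not along the pixel's ray), 0 where there is no reading.
- r.get_calibration(name): a dict with "mtx" (3x3 intrinsics, pixels), "extrinsics" (4x4, takes a point from camera to world coordinates). Camera axes: x right, y up, looking along -z (the intrinsics and any distortion apply to the point x, -y, -z); pixel columns grow to the right and rows downward; lengths in m; the calibration is good to about 2 mm. A picture is of the moment at which its call begins: read the wrist's pose just before it. get_calibration takes no time and is no camera call; for the wrist camera it gives the pose at the moment of the call.
- r.finish_job(): hands the job in; it is judged then, once.
The state is a dict: "time_s": time; "joints": joint angles; "joint_velocities": joint speeds; "effort": joint torques, N m; "tcp_pos": TCP position; "ee_rot": TCP orientation; "wrist_force": force on the tool from outside, world axes, zero at the start; "moment": the same for the moment, N m; "gripper_width": opening from 0.0 (shut) to 1.0 (fully open); "gripper_force": force on a finger pad.
Only numpy, scipy, OpenCV 4.12 (cv2) and the standard library are available. Lean on these libraries where they do the work, as an engineer would, in place of code of your own. Each camera call takes 0.05 s, during which the arm holds its last target. There are 200 camera calls.

## Working session

There is one attempt and no reset: what is moved stays moved. The work goes in short steps, Python scripts to look and compute and a tool call to move; the robot and the scene stay as the last step left them, time stands still between calls to the robot, and variables do not carry over. Pictures are saved under pics/ and viewed, at most 13 in all, crops included, and the job is handed in when it is done.

Besides the shell and the picture viewer there is one more tool, called after "Emit:" by a JSON object that holds its "api" and its "payload", one argument or row to a line. jog_arm: Moves the arm, as the interface text tells. Scaled input: -1 to 1 covers 0.025 m each way for a shift and 8 degrees each way for a turn. Its arguments: {"type":"object","properties":{"plan":{"type":"string"}},"required":["plan"]}

```bash
ls; mkdir -p pics; python3 - <<'E'
from station import r
import cv2,numpy as np
np.set_printoptions(precision=4,suppress=True)
s=r.sense();print(s)
for n in ("scene","top"):
    p,d=r.capture(n);cv2.imwrite(f"pics/{n}0.png",p[:,:,::-1]);np.save(f"pics/{n}0.npy",d)
    c=r.get_calibration(n);print(n,c)
E
```

```text
pics
{'time_s': 0.0, 'joints': array([ 90.7914,  22.0907,   0.3798,  -0.0279, -68.409 , -14.8158]), 'joint_velocities': array([ 0.0016,  0.1174,  0.0909,  0.019 , -0.024 ,  0.067 ]), 'effort': array([ -0.0006, -39.0661,  18.7401,   4.2197,   0.011 ,  -0.0002]), 'tcp_pos': array([0.1513, 0.6058, 0.2215]), 'ee_rot': array([[ 0.9701, -0.2425, -0.0004],
       [-0.2425, -0.9701, -0.0021],
       [ 0.0001,  0.0021, -1.    ]]), 'wrist_force': array([ 0.6582,  0.1685, -0.4759]), 'moment': array([-0.0741,  0.0191, -0.0058]), 'gripper_force': 0.0, 'gripper_width': 0.9990273066436539}
scene {'mtx': array([[546.0808,   0.    , 327.2854],
       [  0.    , 546.0808, 235.0566],
       [  0.    ,   0.    ,   1.    ]]), 'extrinsics': array([[-0.5914, -0.5215,  0.6151,  1.5435],
       [ 0.8063, -0.3723,  0.4596,  0.7878],
       [-0.0106,  0.7677,  0.6407,  1.179 ],
       [ 0.    ,  0.    ,  0.    ,  1.    ]])}
top {'mtx': array([[596.1786,   0.    , 309.6253],
       [  0.    , 596.1786, 243.7817],
       [  0.    ,   0.    ,   1.    ]]), 'extrinsics': array([[-0.0052,  0.983 , -0.1836,  0.2909],
       [-0.9999, -0.0033,  0.0111,  0.0454],
       [ 0.0103,  0.1836,  0.9829,  1.4985],
       [ 0.    ,  0.    ,  0.    ,  1.    ]])}
```

View pics/top0.png

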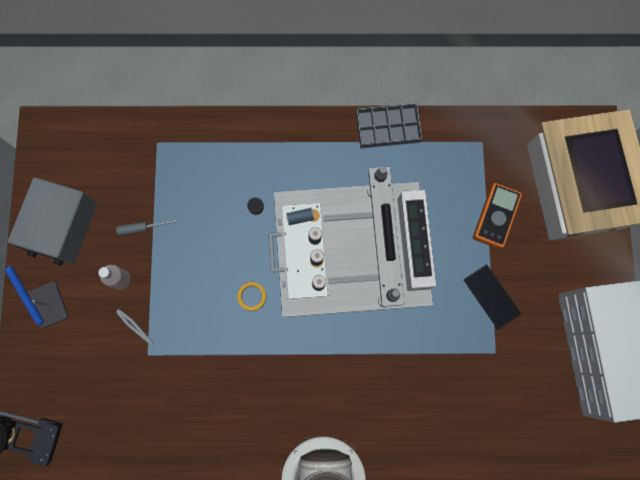

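View pics/scene0.png

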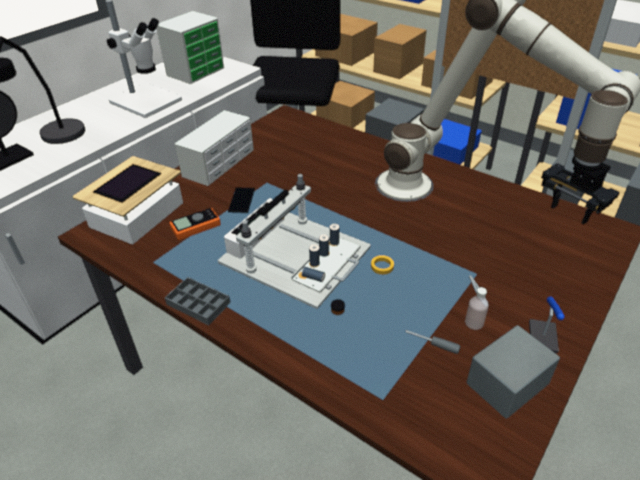

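```bash
cat > h.py <<'E'
from station import r
import cv2,numpy as np
np.set_printoptions(precision=4,suppress=True)
def cloud(n,d,c=None):
    c=c or r.get_calibration(n);K=c["mtx"];T=np.array(c["extrinsics"])
    v,u=np.mgrid[:480,:640]
    P=np.stack([(u-K[0,2])/K[0,0]*d,-(v-K[1,2])/K[1,1]*d,-d],-1)
    W=P@T[:3,:3].T+T[:3,3];W[d==0]=np.nan
    return W
def blobs(m,W,amin=8):
    n,l,st,ce=cv2.connectedComponentsWithStats(m.astype(np.uint8))
    for i in range(1,n):
        if st[i,4]>=amin:
            Q=W[l==i];(cx,cy),wh,a=cv2.minAreaRect((Q[:,:2]*1000).astype(np.float32))
            print("px",ce[i].round(0),"n",st[i,4],"mean",Q.mean(0),"zmed %.4f"%np.median(Q[:,2]),"rect mm",np.round([cx,cy,*wh,a],1))
E
python3 - <<'E'
from h import *
d=np.load("pics/top0.npy");p=cv2.imread("pics/top0.png")
W=cloud("top",d);z=W[...,2]
roi=np.zeros(z.shape,bool);roi[150:330,220:450]=1
for lo,hi in ((.19,.21),(.145,.175),(.09,.108),(.055,.075),(.03,.048)):
    print(lo,hi);blobs(roi&(z>lo)&(z<hi),W,12)
print("bench z",np.nanmedian(z[300:340,180:230]), "base", np.nanmedian(z[225:265,335:370]))
print("tray", np.nanmedian(z[235:290,288:305]))
cv2.imwrite("pics/c1.png",cv2.resize(p[170:320,230:430],None,fx=4,fy=4,interpolation=cv2.INTER_CUBIC))
E
```

```text
0.19 0.21
px [382. 171.] n 39 mean [ 0.7004 -0.1341  0.2036] zmed 0.2063 rect mm [ 702.2 -134.7   14.8   16.4   23.3]
px [388. 232.] n 546 mean [ 0.561  -0.1436  0.1987] zmed 0.1989 rect mm [ 563.3 -144.4  131.6   22.2    4.3]
px [395. 294.] n 29 mean [ 0.4218 -0.1536  0.2038] zmed 0.2065 rect mm [ 422.4 -156.    18.9   13.7   89.6]
0.145 0.175
px [385. 238.] n 2287 mean [ 0.5553 -0.1418  0.1603] zmed 0.1605 rect mm [ 563.  -144.3  326.2   51.3    4.1]
0.09 0.108
px [418. 238.] n 1724 mean [ 0.567  -0.2316  0.0935] zmed 0.0931 rect mm [ 568.  -231.4  238.5   59.8    4. ]
px [315. 233.] n 142 mean [0.5776 0.0171 0.1016] zmed 0.1020 rect mm [577.8  16.6  28.9  30.7  89.4]
px [316. 255.] n 137 mean [0.5241 0.0135 0.1016] zmed 0.1017 rect mm [524.   13.3  30.3  30.   43.6]
px [319. 281.] n 140 mean [0.4625 0.0087 0.1018] zmed 0.1021 rect mm [462.4   9.1  30.9  29.5  88.9]
0.055 0.075
px [404. 238.] n 141 mean [ 0.5722 -0.2021  0.0651] zmed 0.0647 rect mm [ 572.5 -202.   221.     2.9    4. ]
px [300. 215.] n 315 mean [0.6299 0.0536 0.0651] zmed 0.0652 rect mm [630.5  54.   32.1  66.3  12.
[... 450 characters left out ...]
n [ 0.6358 -0.0477  0.0318] zmed 0.0314 rect mm [635.  -47.1  13.   18.    0. ]
px [400. 220.] n 13 mean [ 0.6242 -0.1984  0.038 ] zmed 0.0365 rect mm [ 624.8 -198.    21.3    1.5    4.9]
px [404. 255.] n 81 mean [ 0.5352 -0.2048  0.0394] zmed 0.0394 rect mm [ 537.1 -204.9  139.8    2.9    4. ]
px [365. 277.] n 26 mean [ 0.4798 -0.1075  0.0322] zmed 0.0322 rect mm [ 479.4 -106.7   27.1   12.9   87.5]
px [408. 287.] n 13 mean [ 0.4535 -0.2121  0.0376] zmed 0.0352 rect mm [ 454.  -211.6   17.7    4.9   29. ]
px [379. 300.] n 19 mean [ 0.4225 -0.1417  0.0355] zmed 0.0349 rect mm [ 423.  -141.1    5.1   19.8   89.9]
bench z 0.0016653566159516853 base 0.020613654229417855
tray 0.03665032370985588
```

View pics/c1.png

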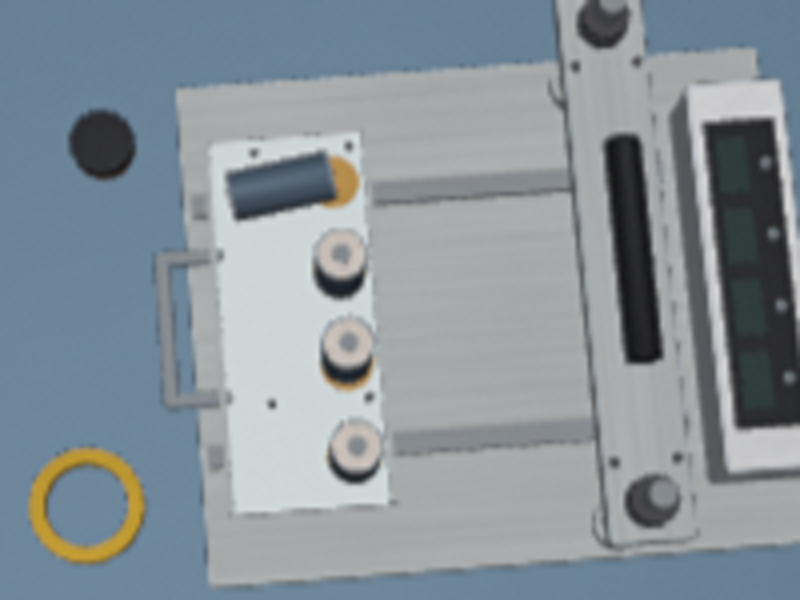

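Emit:
{"api": "jog_arm", "payload": {
  "plan": "1 0.6 0 0 0 0 -0.1;1 0.6 0 0 0 0 -0.1;1 0.6 0 0 0 0 -0.1;1 0.6 0 0 0 0 -0.1;1 0.6 0 0 0 0 -0.1;1 0.6 0 0 0 0 -0.1;1 0.6 0 0 0 0 -0.1;1 0.6 0 0 0 0 -0.1;1 0.6 0 0 0 0 -0.1;1 0.6 0 0 0 0 -0.1"
}}

```text
time_s: 1.1
tcp_pos: [0.3582, 0.399, 0.2222]
ee_rot: [[0.97, -0.242, -0.001], [-0.242, -0.97, -0.001], [-0.0, 0.001, -1.0]]
wrist_force: [0.2, 0.4, 0.1]
gripper_width: 0.549
gripper_force: 0.0
```

Emit:
{"api": "jog_arm", "payload": {
  "plan": "1 0.6 0 0 0 0 -0.1;1 0.6 0 0 0 0 -0.1;1 0.6 0 0 0 0 -0.1;1 0.6 0 0 0 0 -0.1;1 0.6 0 0 0 0 -0.1;1 0.6 0 0 0 0 -0.1;1 0.6 0 0 0 0 -0.1;1 0.6 0 0 0 0 -0.1;1 0.6 0 0 0 0 -0.1;1 0.6 0 0 0 0 -0.1"
}}

```text
time_s: 2.1
tcp_pos: [0.5643, 0.193, 0.222]
ee_rot: [[0.97, -0.242, -0.001], [-0.242, -0.97, -0.0], [-0.001, 0.001, -1.0]]
wrist_force: [0.6, 0.3, -0.6]
gripper_width: 0.551
gripper_force: 0.0
```

Emit:
{"api": "jog_arm", "payload": {
  "plan": "0 0 0 0 0 0.99 -0.1;0 0 0 0 0 0.99 -0.1;0 0 0 0 0 0.99 -0.1;0 0 0 0 0 0.99 -0.1;0 0 0 0 0 0.99 -0.1;0 0 0 0 0 0.99 -0.1;0 0 0 0 0 0.99 -0.1;0 0 0 0 0 0.99 -0.1;0.8 -1 0 0 0 0 -0.1;0.8 -1 0 0 0 0 -0.1"
}}

```text
time_s: 3.1
tcp_pos: [0.6214, 0.1662, 0.2225]
ee_rot: [[0.22, -0.975, -0.0], [-0.975, -0.22, 0.0], [-0.0, 0.0, -1.0]]
wrist_force: [-0.1, 0.9, 0.4]
gripper_width: 0.548
gripper_force: 0.0
```

```bash
python3 - <<'E'
from h import *
s=r.sense();c=r.get_calibration("wrist");p,d=r.capture("wrist")
print(s["tcp_pos"],s["ee_rot"],s["joints"]);print(c["extrinsics"])
cv2.imwrite("pics/w1.png",p[:,:,::-1])
W=cloud("wrist",d,c);z=W[...,2];ok=(W[...,1]>-.06)
for lo,hi in ((.09,.108),(.05,.075)):
    print(lo,hi);blobs(ok&(z>lo)&(z<hi),W,100)
E
```

```text
[0.6214 0.1662 0.2225] [[ 0.2201 -0.9755 -0.0005]
 [-0.9755 -0.2201  0.    ]
 [-0.0001  0.0004 -1.    ]] [ 29.3476  23.8444   3.267   -0.0143 -69.4454 -16.6277]
[[-0.9754  0.212   0.0599  0.6371]
 [-0.2203 -0.939  -0.264   0.0939]
 [ 0.0003 -0.2708  0.9626  0.3843]
 [ 0.      0.      0.      1.    ]]
0.09 0.108
px [439.  21.] n 2125 mean [0.5791 0.0202 0.1007] zmed 0.1011 rect mm [578.   20.3  31.5  25.7   9.4]
px [523.  31.] n 2573 mean [0.5266 0.0143 0.1004] zmed 0.1010 rect mm [525.2  13.5  31.7  31.3   0.5]
px [615.  48.] n 2403 mean [0.467  0.0104 0.1001] zmed 0.1010 rect mm [465.9  10.   27.4  31.8  24.1]
0.05 0.075
px [411.  41.] n 397 mean [0.5865 0.027  0.063 ] zmed 0.0632 rect mm [585.3  24.1  12.7  31.   45.9]
px [340.  64.] n 4223 mean [0.6319 0.0528 0.0642] zmed 0.0653 rect mm [631.3  53.9  31.3  66.6  12.7]
px [484.  49.] n 609 mean [0.5352 0.0204 0.0629] zmed 0.0631 rect mm [531.4  18.   16.3  31.8  36. ]
px [569.  59.] n 886 mean [0.4742 0.0139 0.0631] zmed 0.0633 rect mm [470.2  12.7  16.7  31.7  28.7]
```

View pics/w1.png

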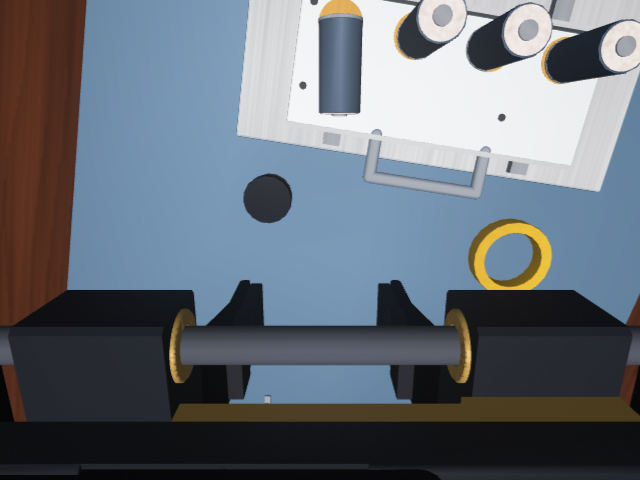

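Emit:
{"api": "jog_arm", "payload": {
  "plan": "0 0 0 0 1 0 -0.1;0 0 0 0 1 0 -0.1;0 0 0 0 1 0 -0.1;0 0 0 0 1 0 -0.1;0 0 0 0 1 0 -0.1;0 0 0 0 1 0 -0.1;0 0 0 0 0.25 0 -0.1;0 0.3 0 0 0 0 -0.1;0 0.3 0 0 0 0 -0.1;0 0 0 0 0 0 -0.1"
}}

```text
time_s: 4.15
tcp_pos: [0.6062, 0.162, 0.2241]
ee_rot: [[0.139, -0.976, 0.167], [-0.63, -0.217, -0.746], [0.764, -0.002, -0.645]]
wrist_force: [-0.4, 0.7, -0.6]
gripper_width: 0.55
gripper_force: 0.0
```

```bash
cat >> h.py <<'E'
def rel(t):
    s=r.sense();R=np.array(s["ee_rot"]);print("tcp",s["tcp_pos"],"units",R.T@(np.array(t)-s["tcp_pos"])/.025,"F",s["wrist_force"],"w",s["gripper_width"])
E
python3 -c "
from h import *
rel([.6231,.0896,.0834]);rel([.6331,.0447,.0448]);print(r.sense()['joints'],r.sense()['ee_rot'])"
```

```text
tcp [0.6062 0.162  0.2241] units [-2.3835 -0.0214  5.9001] F [-0.4351  0.7156 -0.6007] w 0.5503680228673782
tcp [0.6062 0.162  0.2241] units [-2.3771 -0.0186  8.3021] F [-0.4351  0.7156 -0.6007] w 0.5503680228673782
[ 45.4406  31.3421 -13.1411  40.5782 -80.9992 -52.7576] [[ 0.1387 -0.9761  0.1673]
 [-0.6298 -0.2173 -0.7458]
 [ 0.7643 -0.0019 -0.6448]]
```

Emit:
{"api": "jog_arm", "payload": {
  "plan": "-0.4 0 1 0 0 0 -0.1;-0.4 0 1 0 0 0 -0.1;-0.4 0 1 0 0 0 -0.1;-0.4 0 1 0 0 0 -0.1;-0.4 0 0.9 0 0 0 -0.1;-0.38 0 0.9 0 0 0 -0.1;0 0 0.1 0 0 0 -0.1;0 0 0 0 0 0 -0.1;0 0 0 0 0 0 -0.1;0 0 0 0 0 0 -0.1"
}}

```text
time_s: 5.15
tcp_pos: [0.6238, 0.0908, 0.0837]
ee_rot: [[0.139, -0.976, 0.17], [-0.629, -0.219, -0.746], [0.765, -0.003, -0.644]]
wrist_force: [0.5, 0.2, 0.8]
gripper_width: 0.543
gripper_force: 0.0
```

```bash
python3 - <<'E'
from h import *
c=r.get_calibration("wrist");p,d=r.capture("wrist")
cv2.imwrite("pics/w2.png",p[:,:,::-1])
rel([.6331,.0447,.0448])
W=cloud("wrist",d,c);z=W[...,2];ok=(W[...,1]>-.06)
blobs(ok&(z>.058)&(z<.075),W,300)
E
```

```text
tcp [0.6236 0.0908 0.0834] units [0.0286 0.0377 2.4341] F [-0.1419  0.217  -0.4755] w 0.550859575761259
px [320. 260.] n 6285 mean [0.6304 0.0575 0.0647] zmed 0.0655 rect mm [631.3  53.7  29.9  67.   12.4]
px [426. 229.] n 1175 mean [0.5806 0.0294 0.0669] zmed 0.0669 rect mm [579.7  25.5  16.1  31.7  81.9]
px [526. 239.] n 1427 mean [0.5302 0.0243 0.0668] zmed 0.0669 rect mm [528.3  20.4  17.7  32.1  63.7]
px [631. 239.] n 736 mean [0.477  0.0115 0.0652] zmed 0.0647 rect mm [476.2  11.1   6.7  25.    9.2]
```

View pics/w2.png

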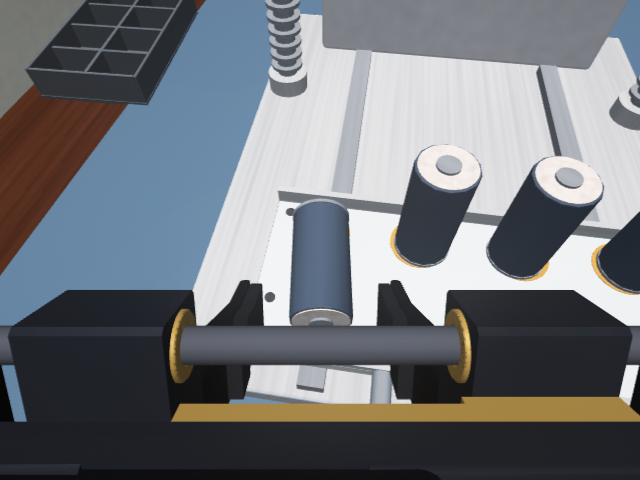

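The cell (320,260) sits centred between the open fingers, with the nub end nearest the gripper. I'll advance and close.

Emit:
{"api": "jog_arm", "payload": {
  "plan": "0 0 0.6 0 0 0 -0.1;0 0 0.6 0 0 0 -0.1;0 0 0.6 0 0 0 -0.1;0 0 0.6 0 0 0 -0.1;0 0 0 0 0 0 -0.1;0 0 0 0 0 0 0.3;0 0 0 0 0 0 0.6;0 0 0 0 0 0 1;0 0 0 0 0 0 1;0 0 0 0 0 0 1"
}}

```text
time_s: 6.2
tcp_pos: [0.6332, 0.0449, 0.0439]
ee_rot: [[0.14, -0.976, 0.168], [-0.627, -0.218, -0.748], [0.766, -0.0, -0.642]]
wrist_force: [0.9, -1.8, 3.4]
gripper_width: 0.361
gripper_force: 31.3
```

Emit:
{"api": "jog_arm", "payload": {
  "plan": "0.38 0 -0.32 0 0 0 1;0.77 0 -0.64 0 0 0 1;0.77 0 -0.64 0 0 0 1;0.77 0 -0.64 0 0 0 1;0.77 0 -0.64 0 0 0 1;0.77 0 -0.64 0 0 0 1;0.5 0 -1 0 0 0 1;0 0 -1 0 0 0 1;0 0 0 0 0 0 1;0 0 0 0 0 0 1"
}}

```text
time_s: 7.2
tcp_pos: [0.6261, 0.0745, 0.222]
ee_rot: [[0.142, -0.976, 0.167], [-0.629, -0.219, -0.746], [0.765, 0.001, -0.644]]
wrist_force: [-0.4, -0.9, -1.8]
gripper_width: 0.361
gripper_force: 30.0
```

```bash
cat >> h.py <<'E'
from scipy.spatial.transform import Rotation as Rn
RF=(Rn.from_euler('z',4,degrees=True)*Rn.from_matrix(np.diag([1,-1,-1.]))*Rn.from_euler('y',-40,degrees=True))
def rrel(Rt=RF):
    v=(Rn.from_matrix(r.sense()["ee_rot"]).inv()*Rt).as_rotvec(degrees=True)/8;print("turn units",v,"norm",np.linalg.norm(v))
E
python3 -c "
from h import *
rrel();s=r.sense();print(s['tcp_pos'],s['joints'],s['gripper_width'])"
```

```text
turn units [  0.9603  -9.1312 -11.065 ] norm 14.378239724248077
[0.6261 0.0745 0.222 ] [ 37.6688  28.8222 -19.0794  45.879  -74.8512 -50.9499] 0.36096782258821164
```

Emit:
{"api": "jog_arm", "payload": {
  "plan": "0 0 0 0.06 -0.61 -0.74 1;0 0 0 0.06 -0.61 -0.74 1;0 0 0 0.06 -0.61 -0.74 1;0 0 0 0.06 -0.61 -0.74 1;0 0 0 0.06 -0.61 -0.74 1;0 0 0 0.06 -0.61 -0.74 1;0 0 0 0.06 -0.61 -0.74 1;0 0 0 0.06 -0.61 -0.74 1;0 0 0 0.06 -0.61 -0.74 1;0 0 0 0.06 -0.61 -0.74 1"
}}

```text
time_s: 8.2
tcp_pos: [0.6259, 0.0733, 0.2215]
ee_rot: [[0.891, -0.348, -0.292], [-0.406, -0.898, -0.168], [-0.204, 0.268, -0.942]]
wrist_force: [-0.4, 0.3, -1.3]
gripper_width: 0.361
gripper_force: 30.0
```

Emit:
{"api": "jog_arm", "payload": {
  "plan": "0 0 0 0.06 -0.61 -0.74 1;0 0 0 0.06 -0.61 -0.74 1;0 0 0 0.06 -0.61 -0.74 1;0 0 0 0.06 -0.61 -0.74 1;0 0 0 0.06 -0.61 -0.74 1;0 0 0 0 0 0 1;0 0 0 0 0 0 1;0 0 0 0 0 0 1;0 0 0 0 0 0 1;0 0 0 0 0 0 1"
}}

```text
time_s: 9.2
tcp_pos: [0.6263, 0.0742, 0.2241]
ee_rot: [[0.761, 0.072, -0.644], [0.052, -0.997, -0.05], [-0.646, 0.005, -0.763]]
wrist_force: [0.5, 0.3, 0.1]
gripper_width: 0.358
gripper_force: 30.0
```

```bash
python3 -c "
from h import *
rrel();s=r.sense();print(s['tcp_pos'],s['joints'],s['gripper_width'])
c=r.get_calibration('wrist');p,d=r.capture('wrist');cv2.imwrite('pics/w3.png',p[:,:,::-1]);np.save('pics/w3.npy',d)
t,dt=r.capture('top');cv2.imwrite('pics/t3.png',t[:,:,::-1]);W=cloud('top',dt)
Ww=cloud('wrist',d,c);np.save('pics/Ww3.npy',Ww)
"
```

```text
turn units [ 0.038   0.0323 -0.0115] norm 0.05116253823415195
[0.6263 0.0742 0.2241] [  17.1774   45.4582   35.4646   -9.3755 -119.2369   75.1744] 0.3579084416504224
```

View pics/w3.png

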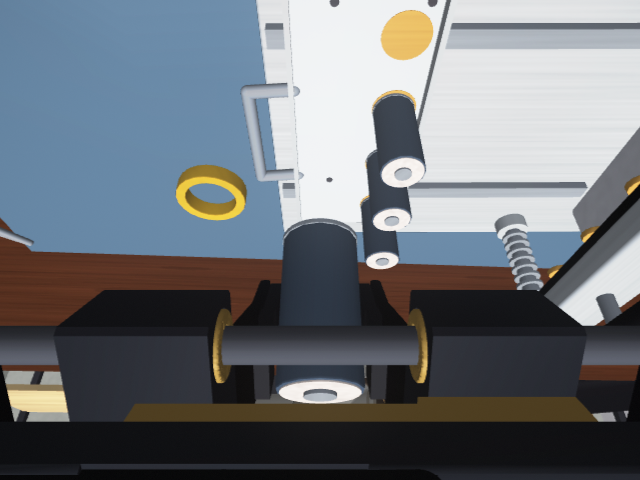

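```bash
python3 - <<'E'
from h import *
W=np.load('pics/Ww3.npy');p=cv2.imread('pics/w3.png')
A=W[238:290,292:350]
n=np.cross(np.gradient(cv2.GaussianBlur(A.astype(np.float32),(7,7),0),axis=1),np.gradient(cv2.GaussianBlur(A.astype(np.float32),(7,7),0),axis=0)).reshape(-1,3)
n/=np.linalg.norm(n,axis=1)[:,None];w,v=np.linalg.eigh(n.T@n);a=v[:,0]*np.sign(v[2,0]);print("axis",a,"eig",w/len(n))
Q=A.reshape(-1,3);Q=Q[np.isfinite(Q).all(1)]
e1=np.cross([0,1,0],a);e1/=np.linalg.norm(e1);e2=np.cross(a,e1)
x,y=Q@e1,Q@e2
s=np.linalg.lstsq(np.c_[2*x,2*y,np.ones(len(x))],x*x+y*y,rcond=None)[0]
print("r",np.sqrt(s[2]+s[0]**2+s[1]**2));c=s[0]*e1+s[1]*e2;print("axis at z=.2:",c+a*(.2-c[2])/a[2])
# foot height: lowest cell points
B=W[215:240,315:325];print("near foot",[ (i+215,B[i,5]) for i in range(0,25,3)])
hsv=cv2.cvtColor(p,cv2.COLOR_BGR2HSV);m=cv2.inRange(hsv,(10,90,120),(30,255,255));m[70:]=0
m[:,:370]=0;m[:,445:]=0
blobs(m>0,W,300)
# rigid prediction
R=np.array([[.14,-.976,.168],[-.627,-.218,-.748],[.766,0,-.642]]);t=np.array([.6332,.0449,.0439])
ft=R.T@(np.array([.6382,.0218,.052])-t);ft[1]=0;st=r.sense();print("foot_tool",ft,"foot now",st["tcp_pos"]+st["ee_rot"]@ft, "axis",st["ee_rot"]@R.T@np.array([-.218,.976,0]))
E
```

```text
Traceback (most recent call last):
numpy.linalg.LinAlgError: Eigenvalues did not converge
```

```bash
python3 - <<'E'
from h import *
W=np.load('pics/Ww3.npy');p=cv2.imread('pics/w3.png')
A=W[238:300,290:352].astype(np.float32);print("valid",np.isfinite(A[...,0]).mean())
A=cv2.blur(A,(5,5))
n=np.cross(np.gradient(A,axis=1),np.gradient(A,axis=0)).reshape(-1,3);n=n[np.isfinite(n).all(1)]
if len(n)>50:
    n/=np.linalg.norm(n,axis=1)[:,None];w,v=np.linalg.eigh(n.T@n);a=v[:,0]*np.sign(v[2,0]);print("axis",a,"eig",w/len(n))
    Q=A.reshape(-1,3);Q=Q[np.isfinite(Q).all(1)]
    e1=np.cross([0,1,0],a);e1/=np.linalg.norm(e1);e2=np.cross(a,e1)
    x,y=Q@e1,Q@e2
    s=np.linalg.lstsq(np.c_[2*x,2*y,np.ones(len(x))],x*x+y*y,rcond=None)[0]
    print("r",np.sqrt(s[2]+s[0]**2+s[1]**2));c=s[0]*e1+s[1]*e2;print("axis at z=.2:",c+a*(.2-c[2])/a[2])
    print("foot",[ (i,W[i,320]) for i in range(214,242,3)])
hsv=cv2.cvtColor(p,cv2.COLOR_BGR2HSV);m=cv2.inRange(hsv,(10,90,120),(30,255,255));m[70:]=0
m[:,:370]=0;m[:,445:]=0
blobs(m>0,W,300)
R=np.array([[.14,-.976,.168],[-.627,-.218,-.748],[.766,0,-.642]]);t=np.array([.6332,.0449,.0439])
ft=R.T@(np.array([.6382,.0218,.052])-t);ft[1]=0;st=r.sense();print("foot_tool",ft,"foot now",st["tcp_pos"]+st["ee_rot"]@ft, "axis",st["ee_rot"]@R.T@np.array([-.218,.976,0]))
E
```

```text
valid 0.9958376690946931
axis [-0.0013  0.0371  0.9993] eig [0.0252 0.1815 0.7934]
r 0.0160523815368067
axis at z=.2: [0.6334 0.0741 0.2   ]
foot [(214, array([0.443 , 0.0598, 0.0351])), (217, array([0.4379, 0.0594, 0.0351])), (220, array([0.6496, 0.0755, 0.1974])), (223, array([0.6489, 0.0755, 0.1984])), (226, array([0.6492, 0.0755, 0.2001])), (229, array([0.6497, 0.0756, 0.202 ])), (232, array([0.6495, 0.0755, 0.2033])), (235, array([0.6494, 0.0755, 0.2047])), (238, array([0.6491, 0.0755, 0.206 ])), (241, array([0.6495, 0.0756, 0.2076]))]
px [407.  35.] n 2005 mean [nan nan nan] zmed nan rect mm [639.7  16.9  25.4  30.4  51.6]
foot_tool [0.0214 0.     0.0129] foot now [0.6343 0.0746 0.2001] axis [0.0055 0.0054 1.0002]
```

```bash
cat >> h.py <<'E'
def cast(n,uv,z,c=None):
    c=c or r.get_calibration(n);K=c["mtx"];T=np.array(c["extrinsics"]);u,v=np.atleast_2d(uv).T
    D=np.stack([(u-K[0,2])/K[0,0],-(v-K[1,2])/K[1,1],-np.ones(len(u))],-1)@T[:3,:3].T
    return T[:3,3]+D*((z-T[2,3])/D[:,2])[:,None]
E
python3 - <<'E'
from h import *
for f,n,roi in (("w3","wrist",(0,70,370,445)),("t3","top",(195,235,295,335))):
    p=cv2.imread(f"pics/{f}.png");m=cv2.inRange(cv2.cvtColor(p,cv2.COLOR_BGR2HSV),(10,90,90),(30,255,255))
    k=np.zeros_like(m);k[roi[0]:roi[1],roi[2]:roi[3]]=255;m&=k
    cs=cv2.findContours(m,cv2.RETR_EXTERNAL,cv2.CHAIN_APPROX_NONE)[0]
    for q in cs:
        if len(q)>12:
            P=cast(n,q[:,0],.036)[:,:2];(x,y),rr=cv2.minEnclosingCircle((P*1e3).astype(np.float32));print(n,len(q),"circ",x,y,rr,"mean",P.mean(0))
E
```

```text
wrist 142 circ 638.2338256835938 17.382734298706055 16.854198455810547 mean [0.6386 0.0174]
top 32 circ 637.8160400390625 17.453210830688477 15.992559432983398 mean [0.6379 0.0174]
```

```bash
python3 -c "
from h import *
rel([.6308,.0172,.2241]);rel([.6308,.0172,.0716]);print(r.sense()['ee_rot'].T@[0,0,-.4])"
```

```text
tcp [0.6264 0.0741 0.2238] units [ 0.0074  2.2842 -0.0095] F [-0.5512  0.3197 -1.123 ] w 0.3605357428944518
tcp [0.6264 0.0741 0.2238] units [3.9526 2.2537 4.6428] F [-0.5512  0.3197 -1.123 ] w 0.3605357428944518
[ 0.2587 -0.002   0.3051]
```

Emit:
{"api": "jog_arm", "payload": {
  "plan": "0 0.57 0 0 0 0 1;0 0.57 0 0 0 0 1;0 0.56 0 0 0 0 1;0 0.56 0 0 0 0 1;0.66 0 0.77 0 0 0 1;0.66 0 0.78 0 0 0 1;0.66 0 0.77 0 0 0 1;0.66 0 0.78 0 0 0 1;0.66 0 0.77 0 0 0 1;0.33 0 0.39 0 0 0 1"
}}

```text
time_s: 10.3
tcp_pos: [0.6297, 0.0156, 0.0807]
ee_rot: [[0.757, 0.07, -0.649], [0.05, -0.998, -0.05], [-0.651, 0.005, -0.759]]
wrist_force: [-0.0, 0.9, -1.3]
gripper_width: 0.363
gripper_force: 30.0
```

Emit:
{"api": "jog_arm", "payload": {
  "plan": "0.2 0 0.24 0 0 0 1;0.12 0 0.14 0 0 0 1;0 0 0 0 0 0 1;0 0 0 0 0 0 1;0 0 0 0 0 0 1;0 0 0 0 0 0 1;0 0 0 0 0 0 1;0 0 0 0 0 0 1;0 0 0 0 0 0 1;0 0 0 0 0 0 1"
}}

```text
time_s: 11.3
tcp_pos: [0.6307, 0.0168, 0.0708]
ee_rot: [[0.76, 0.072, -0.646], [0.051, -0.997, -0.05], [-0.648, 0.005, -0.762]]
wrist_force: [-0.3, 0.3, -1.2]
gripper_width: 0.358
gripper_force: 30.0
```

```bash
python3 - <<'E'
from h import *
rel([.6308,.0172,.0636])
c=r.get_calibration("wrist");p,d=r.capture("wrist");cv2.imwrite("pics/w4.png",p[:,:,::-1]);W=cloud("wrist",d,c)
print([(i,W[i,320]) for i in range(205,245,3)])
E
```

```text
tcp [0.6307 0.0168 0.0708] units [ 0.1898 -0.0176  0.2174] F [-0.2552  0.3181 -1.1821] w 0.3577286507458239
[(205, array([0.6537, 0.0181, 0.0361])), (208, array([0.6516, 0.0179, 0.036 ])), (211, array([0.6501, 0.0178, 0.0364])), (214, array([0.6477, 0.0176, 0.0362])), (217, array([0.6459, 0.0175, 0.0365])), (220, array([0.655 , 0.0182, 0.0449])), (223, array([0.6546, 0.0182, 0.0461])), (226, array([0.6539, 0.0181, 0.0471])), (229, array([0.6544, 0.0182, 0.0489])), (232, array([0.6545, 0.0182, 0.0504])), (235, array([0.6538, 0.0182, 0.0514])), (238, array([0.6549, 0.0182, 0.0536])), (241, array([0.6535, 0.0181, 0.0541])), (244, array([0.6543, 0.0182, 0.056 ]))]
```

View pics/w4.png

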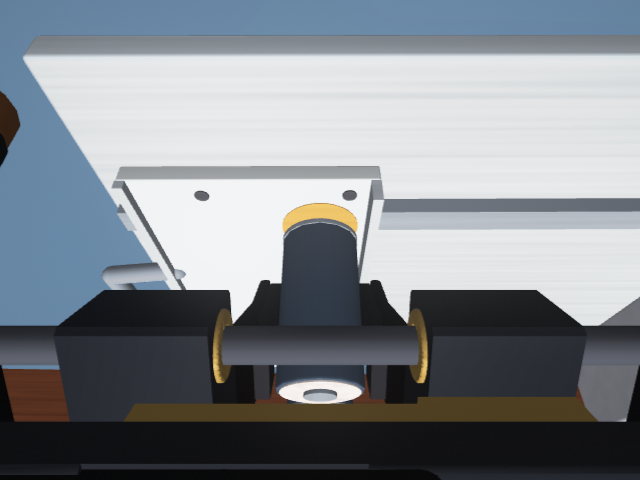

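The foot is about 8.5 mm above the disc and centred on it (320,215). I'll lower it gently.

Emit:
{"api": "jog_arm", "payload": {
  "plan": "0.08 0 0.09 0 0 0 1;0.06 0 0.07 0 0 0 1;0.04 0 0.05 0 0 0 1;0.013 0 0.015 0 0 0 1;0.013 0 0.015 0 0 0 1;0 0 0 0 0 0 1;0 0 0 0 0 0 1;0 0 0 0 0 0 1;0 0 0 0 0 0 1;0 0 0 0 0 0 1"
}}

```text
time_s: 12.35
tcp_pos: [0.6306, 0.0167, 0.0637]
ee_rot: [[0.76, 0.072, -0.646], [0.051, -0.997, -0.051], [-0.648, 0.005, -0.761]]
wrist_force: [-1.5, 1.7, 5.3]
gripper_width: 0.359
gripper_force: 30.0
```

Emit:
{"api": "jog_arm", "payload": {
  "plan": "0.013 0 0.015 0 0 0 1;0 0 0 0 0 0 1;0 0 0 0 0 0 0.2;0 0 0 0 0 0 0.15;0 0 0 0 0 0 0.1;0 0 0 0 0 0 0;0 0 0 0 0 0 -0.1;0 0 0 0 0 0 -0.2;0 0 0 0 0 0 -0.3;0 0 0 0 0 0 -0.3"
}}

```text
time_s: 13.35
tcp_pos: [0.6308, 0.0168, 0.0624]
ee_rot: [[0.76, 0.072, -0.646], [0.051, -0.997, -0.05], [-0.648, 0.005, -0.762]]
wrist_force: [-0.9, 0.0, 0.3]
gripper_width: 0.638
gripper_force: 0.0
```

```bash
python3 - <<'E'
from h import *
s=r.sense();print(s["tcp_pos"],s["wrist_force"],s["gripper_width"])
p,d=r.capture("wrist");cv2.imwrite("pics/w5.png",p[:,:,::-1])
E
```

```text
[0.6308 0.0168 0.0624] [-0.8889  0.0226  0.2715] 0.6379519711244894
```

View pics/w5.png

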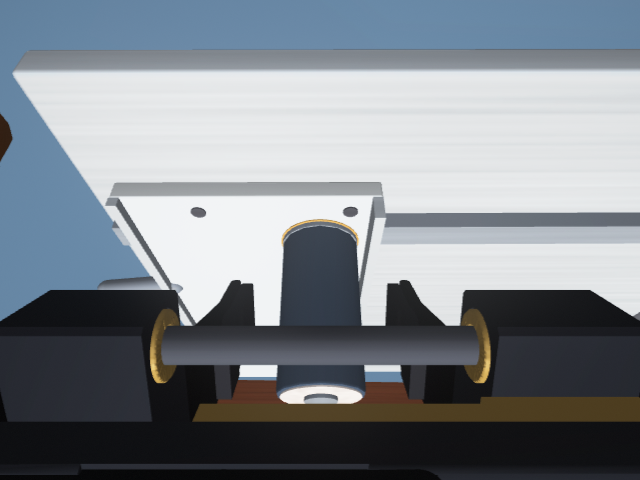

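Emit:
{"api": "jog_arm", "payload": {
  "plan": "0 0 -0.3 0 0 0 -0.3;0 0 -0.6 0 0 0 -0.3;0 0 -0.8 0 0 0 -0.3;0 0 -0.8 0 0 0 -0.3;0 0 -0.8 0 0 0 -0.3;-0.5 0 -0.6 0 0 0 -0.3;-0.65 0 -0.76 0 0 0 -0.3;-0.65 0 -0.76 0 0 0 -0.3;-0.65 0 -0.76 0 0 0 -0.3;-0.65 0 -0.76 0 0 0 -0.3"
}}

```text
time_s: 14.4
tcp_pos: [0.6841, 0.0214, 0.2464]
ee_rot: [[0.76, 0.072, -0.646], [0.051, -0.997, -0.05], [-0.647, 0.005, -0.762]]
wrist_force: [-0.3, -1.0, -0.5]
gripper_width: 0.654
gripper_force: 0.0
```

```bash
python3 - <<'E'
from h import *
s=r.sense();print(s["tcp_pos"],s["wrist_force"],s["joints"])
rrel(Rn.from_euler('z',4-90,degrees=True)*Rn.from_matrix(np.diag([1,-1,-1.])))
rrel(Rn.from_euler('z',4,degrees=True)*Rn.from_matrix(np.diag([1,-1,-1.])))
t,d=r.capture("top");cv2.imwrite("pics/t5.png",t[:,:,::-1]);W=cloud("top",d);z=W[...,2]
m=(z>.095)&(z<.108);m[:210]=m[:210];m[:,:290]=0;m[:,345:]=0;blobs(m,W,30)
t,d=r.capture("scene");cv2.imwrite("pics/s5.png",cv2.resize(t[200:320,210:370,::-1],None,fx=4,fy=4))
# handle
E
```

```text
[0.6841 0.0214 0.2464] [-0.312  -0.9861 -0.4729] [  12.7514   52.2843   51.3196   -6.8796 -128.8882   78.8718]
turn units [ 3.9788  3.914  10.7408] norm 12.104367847629813
turn units [0.0414 5.0437 0.0004] norm 5.043917130590273
px [314. 209.] n 130 mean [0.6374 0.0181 0.1017] zmed 0.1020 rect mm [637.2  18.5  29.   29.2  89.5]
px [316. 233.] n 136 mean [0.578  0.014  0.1019] zmed 0.1021 rect mm [577.9  14.1  30.1  28.8   0.2]
px [318. 255.] n 133 mean [0.5249 0.0095 0.1018] zmed 0.1017 rect mm [525.    9.9  28.8  29.8  87.5]
px [320. 281.] n 135 mean [0.4626 0.0052 0.1021] zmed 0.1022 rect mm [462.7   5.6  28.6  29.2  89.7]
px [316. 463.] n 62 mean [0.0543 0.0182 0.0996] zmed 0.0979 rect mm [52.5 20.9 12.3 69.7 20.1]
```

View pics/s5.png

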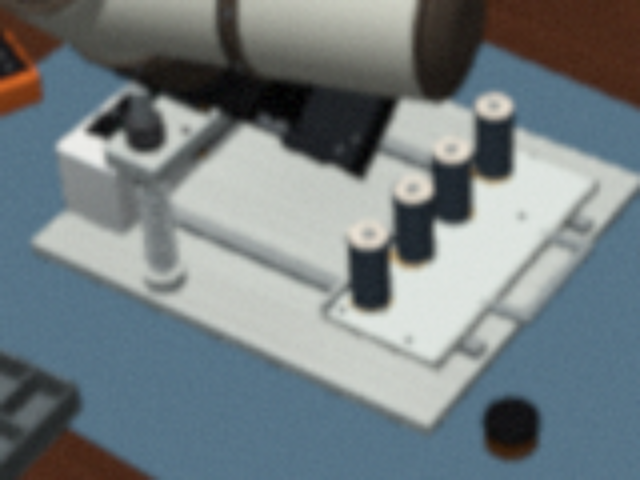

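```bash
cat >> h.py <<'E'
RP=Rn.from_euler('z',-86,degrees=True)*Rn.from_matrix(np.diag([1,-1,-1.]))*Rn.from_euler('y',15,degrees=True)
E
python3 - <<'E'
from h import *
rrel(RP)
p=cv2.imread("pics/t5.png")
d=np.load("pics/top0.npy");W=cloud("top",d);z=W[...,2]
m=(z>.03)&(z<.05);m[:,:262]=0;m[:,281:]=0;m[:225]=0;m[275:]=0;blobs(m,W,5)
print(cast("top",[[272,233],[272,252],[272,270]],.042))
E
```

```text
turn units [ 2.5323  5.3126 11.34  ] norm 12.776232083489944
px [273. 251.] n 213 mean [0.5452 0.1206 0.0412] zmed 0.0413 rect mm [544.5 117.5 101.1  30.2   0.3]
[[0.5906 0.1226 0.042 ]
 [0.5426 0.1223 0.042 ]
 [0.4976 0.122  0.042 ]]
```

Emit:
{"api": "jog_arm", "payload": {
  "plan": "0 0 0 0.18 0.38 0.81 0;0 0 0 0.18 0.38 0.81 0.5;0 0 0 0.18 0.38 0.81 1;0 0 0 0.18 0.38 0.81 1;0 0 0 0.18 0.38 0.81 1;0 0 0 0.18 0.38 0.81 1;0 0 0 0.18 0.38 0.81 1;0 0 0 0.18 0.38 0.81 1;0 0 0 0.18 0.38 0.81 1;0 0 0 0.18 0.38 0.81 1"
}}

```text
time_s: 15.5
tcp_pos: [0.6839, 0.0213, 0.2449]
ee_rot: [[0.481, -0.865, -0.145], [-0.877, -0.473, -0.09], [0.009, 0.17, -0.985]]
wrist_force: [-0.2, -0.4, 0.5]
gripper_width: 0.005
gripper_force: 0.0
```

Emit:
{"api": "jog_arm", "payload": {
  "plan": "0 0 0 0.18 0.38 0.81 1;0 0 0 0.18 0.38 0.81 1;0 0 0 0.18 0.38 0.81 1;0 0 0 0.18 0.38 0.81 1;0 0 0 0 0 0 1;0 0 0 0 0 0 1;0 0 0 0 0 0 1;0 0 0 0 0 0 1;0 0 0 0 0 0 1;0 0 0 0 0 0 1"
}}

```text
time_s: 16.5
tcp_pos: [0.6842, 0.0212, 0.2448]
ee_rot: [[0.07, -0.998, 0.009], [-0.963, -0.07, -0.26], [0.26, 0.01, -0.966]]
wrist_force: [0.8, 0.1, 0.1]
gripper_width: 0.005
gripper_force: 0.0
```

```bash
python3 - <<'E'
from h import *
rrel(RP);rel([.5404,.1659,.22]);print(r.sense()["joints"])
print((RP.inv().apply(np.array([0,0,-.18]))/.025))
E
```

```text
turn units [ 0.0676 -0.0067  0.0192] norm 0.07056978422358745
tcp [0.6842 0.0212 0.2448] units [-6.234   5.3226 -0.597 ] F [0.7819 0.0786 0.0576] w 0.005421044526149175
[ 21.3754  27.9373   6.11    14.7829 -73.8188 -22.1368]
[-1.8635 -0.      6.9547]
```

Emit:
{"api": "jog_arm", "payload": {
  "plan": "-0.89 0.76 -0.09 0 0 0 1;-0.89 0.76 -0.09 0 0 0 1;-0.89 0.76 -0.09 0 0 0 1;-0.89 0.76 -0.09 0 0 0 1;-0.89 0.76 -0.08 0 0 0 1;-0.89 0.76 -0.08 0 0 0 1;-0.89 0.76 -0.08 0 0 0 1;0 0 0 0 0 0 1;-0.25 0 0.92 0 0 0 1;-0.25 0 0.92 0 0 0 1"
}}

```text
time_s: 17.5
tcp_pos: [0.5406, 0.1665, 0.1728]
ee_rot: [[0.07, -0.997, 0.011], [-0.964, -0.071, -0.258], [0.258, 0.007, -0.966]]
wrist_force: [0.4, -0.7, 1.1]
gripper_width: 0.006
gripper_force: 0.0
```

Emit:
{"api": "jog_arm", "payload": {
  "plan": "-0.25 0 0.92 0 0 0 1;-0.25 0 0.92 0 0 0 1;-0.25 0 0.92 0 0 0 1;-0.25 0 0.92 0 0 0 1;-0.25 0 0.92 0 0 0 1;-0.12 0 0.45 0 0 0 1;0 0 0 0 0 0 1;0 0 0 0 0 0 1;0 0 0 0 0 0 1;0 0 0 0 0 0 1"
}}

```text
time_s: 18.5
tcp_pos: [0.5392, 0.1668, 0.0428]
ee_rot: [[0.07, -0.997, 0.011], [-0.963, -0.07, -0.259], [0.259, 0.008, -0.966]]
wrist_force: [-0.0, 0.3, 0.4]
gripper_width: 0.007
gripper_force: 0.0
```

```bash
python3 - <<'E'
from h import *
u=np.array([.07,-.9976,0])
rrel(RP);s=r.sense();rel([.5404,.1659,.03]);rel(s["tcp_pos"]+.2*u)
p,d=r.capture("wrist");cv2.imwrite("pics/w6.png",p[:,:,::-1])
E
```

```text
turn units [0.052  0.0013 0.0184] norm 0.05520382240172916
tcp [0.5392 0.1668 0.0428] units [-0.0935 -0.0505  0.5044] F [-0.004   0.3129  0.3758] w 0.007226489875804065
tcp [0.5392 0.1668 0.0428] units [7.7282 0.0029 2.0693] F [-0.004   0.3129  0.3758] w 0.007226489875804065
```

Emit:
{"api": "jog_arm", "payload": {
  "plan": "-0.1 0 0.5 0 0 0 1;0.31 0 0.083 0 0 0 1;0.31 0 0.083 0 0 0 1;0.2 0 0.05 0 0 0 1;0.2 0 0.05 0 0 0 1;0.2 0 0.05 0 0 0 1;0.2 0 0.05 0 0 0 1;0.2 0 0.05 0 0 0 1;0.2 0 0.05 0 0 0 1;0.25 0 0.067 0 0 0 1"
}}

```text
time_s: 19.55
tcp_pos: [0.5423, 0.1121, 0.0294]
ee_rot: [[0.071, -0.997, 0.009], [-0.963, -0.071, -0.259], [0.259, 0.009, -0.966]]
wrist_force: [-0.9, 2.5, -1.4]
gripper_width: 0.004
gripper_force: 1.3
```

```bash
python3 - <<'E'
from h import *
s=r.sense();print(s["tcp_pos"],s["wrist_force"])
t,d=r.capture("top");W=cloud("top",d);z=W[...,2]
m=(z>.095)&(z<.108);m[:,:290]=0;m[:,365:]=0;m[300:]=0;blobs(m,W,30)
E
```

```text
[0.5423 0.1121 0.0294] [-0.9067  2.5429 -1.3698]
px [324. 208.] n 133 mean [ 0.6392 -0.0053  0.1015] zmed 0.1016 rect mm [639.   -4.9  30.4  28.6  39.6]
px [326. 232.] n 134 mean [ 0.5795 -0.009   0.1021] zmed 0.1023 rect mm [579.9  -9.8  29.1  30.7  89.2]
px [328. 254.] n 135 mean [ 0.5264 -0.0128  0.102 ] zmed 0.1020 rect mm [526.6 -12.8  30.1  30.1  54.7]
px [330. 280.] n 135 mean [ 0.4645 -0.0181  0.1019] zmed 0.1022 rect mm [465.  -18.1  28.7  29.   88.6]
```

Emit:
{"api": "jog_arm", "payload": {
  "plan": "0.31 0 0.083 0 0 0 1;0.31 0 0.083 0 0 0 1;0.31 0 0.083 0 0 0 1;0.31 0 0.083 0 0 0 1;0.31 0 0.083 0 0 0 1;0.31 0 0.083 0 0 0 1;0.31 0 0.083 0 0 0 1;0.31 0 0.083 0 0 0 1;0.31 0 0.083 0 0 0 1;0.31 0 0.083 0 0 0 1"
}}

```text
time_s: 20.6
tcp_pos: [0.5478, 0.0315, 0.0296]
ee_rot: [[0.07, -0.997, 0.009], [-0.963, -0.07, -0.26], [0.26, 0.01, -0.966]]
wrist_force: [-1.2, 2.4, -1.5]
gripper_width: 0.007
gripper_force: 1.4
```

Emit:
{"api": "jog_arm", "payload": {
  "plan": "0.31 0 0.083 0 0 0 1;0.31 0 0.083 0 0 0 1;0.31 0 0.083 0 0 0 1;0.31 0 0.083 0 0 0 1;0.25 0 0.067 0 0 0 1;0.2 0 0.05 0 0 0 1;0.12 0 0.033 0 0 0 1;0 0 0 0 0 0 1;0 0 0 0 0 0 1;0 0 0 0 0 0 1"
}}

```text
time_s: 21.6
tcp_pos: [0.551, -0.0147, 0.0299]
ee_rot: [[0.07, -0.997, 0.009], [-0.963, -0.07, -0.26], [0.26, 0.01, -0.965]]
wrist_force: [-0.6, 0.3, -0.7]
gripper_width: 0.006
gripper_force: 0.0
```

Emit:
{"api": "jog_arm", "payload": {
  "plan": "0.058 0 0.016 0 0 0 1;0.058 0 0.016 0 0 0 1;0.058 0 0.016 0 0 0 1;0.058 0 0.016 0 0 0 1;0 0 0 0 0 0 1;0 0 0 0 0 0 1;0 0 0 0 0 0 1;0 0 0 0 0 0 1;0 0 0 0 0 0 1;0 0 0 0 0 0 1"
}}

```text
time_s: 22.6
tcp_pos: [0.5514, -0.0207, 0.0296]
ee_rot: [[0.07, -0.997, 0.008], [-0.963, -0.07, -0.26], [0.26, 0.01, -0.966]]
wrist_force: [0.4, 0.0, 0.7]
gripper_width: 0.002
gripper_force: 0.1
```

Emit:
{"api": "jog_arm", "payload": {
  "plan": "0.04 0 0.01 0 0 0 1;0.04 0 0.01 0 0 0 1;0.04 0 0.01 0 0 0 1;0.04 0 0.01 0 0 0 1;0 0 0 0 0 0 1;0 0 0 0 0 0 1;0 0 0 0 0 0 1;0 0 0 0 0 0 1;0 0 0 0 0 0 1;0 0 0 0 0 0 1"
}}

```text
time_s: 23.6
tcp_pos: [0.5517, -0.0216, 0.0296]
ee_rot: [[0.071, -0.997, 0.011], [-0.964, -0.072, -0.256], [0.256, 0.007, -0.967]]
wrist_force: [-7.8, 15.4, 3.7]
gripper_width: 0.003
gripper_force: 7.7
```

Emit:
{"api": "jog_arm", "payload": {
  "plan": "-0.2 0 -0.05 0 0 0 1;-0.77 0 -0.2 0 0 0 1;-0.77 0 -0.2 0 0 0 1;-0.5 0 -0.4 0 0 0 1;0.25 0 -0.95 0 0 0 1;0.25 0 -0.95 0 0 0 1;0.25 0 -0.95 0 0 0 1;0.25 0 -0.95 0 0 0 1;0.25 0 -0.95 0 0 0 1;0.25 0 -0.95 0 0 0 1"
}}

```text
time_s: 24.6
tcp_pos: [0.5487, 0.0356, 0.1846]
ee_rot: [[0.07, -0.998, 0.009], [-0.963, -0.07, -0.26], [0.26, 0.01, -0.966]]
wrist_force: [-0.5, -0.3, -0.2]
gripper_width: 0.003
gripper_force: 0.0
```

```bash
python3 - <<'E'
from h import *
s=r.sense();print(s["tcp_pos"],s["wrist_force"])
RD=Rn.from_euler('z',-86,degrees=True)*Rn.from_matrix(np.diag([1,-1,-1.]));rrel(RD)
t,d=r.capture("top");cv2.imwrite("pics/t7.png",t[:,:,::-1]);W=cloud("top",d);z=W[...,2]
m=(z>.19)&(z<.21);m[:,:340]=0;m[:,420:]=0;m[300:]=0;blobs(m,W,30)
m=(z>.03)&(z<.046);m[:,:300]=0;m[:,380:]=0;m[320:]=0;m[:160]=0;blobs(m,W,60)
w,_=r.capture("wrist");cv2.imwrite("pics/w7.png",w[:,:,::-1])
q,_=r.capture("scene");c=cv2.resize(q[160:310,190:390,::-1],None,fx=2,fy=2)
h=np.zeros((480,800,3),np.uint8);h[:300,:400]=c;h[:,400:]=cv2.resize(w[:,:,::-1],(400,300))[:300].repeat(1,0) if 0 else 0
h[:300,400:]=cv2.resize(w[:,:,::-1],(400,300));cv2.imwrite("pics/m7.png",h[:300])
E
```

```text
[0.5487 0.0356 0.1846] [-0.4977 -0.2761 -0.1967]
turn units [ 0.0703 -1.8816  0.0106] norm 1.8829417946277356
px [382. 171.] n 37 mean [ 0.6997 -0.1331  0.204 ] zmed 0.2072 rect mm [ 701.3 -133.7   15.8   12.7   24. ]
px [388. 231.] n 541 mean [ 0.5613 -0.1436  0.199 ] zmed 0.1994 rect mm [ 562.6 -144.4  131.4   22.1    4.7]
px [394. 294.] n 31 mean [ 0.4216 -0.1529  0.2051] zmed 0.2076 rect mm [ 422.3 -153.2   14.1   13.8   84. ]
px [359. 247.] n 2748 mean [ 0.5563 -0.0941  0.0373] zmed 0.0371 rect mm [558.6 -82.2 237.5 105.3   4. ]
```

View pics/m7.png

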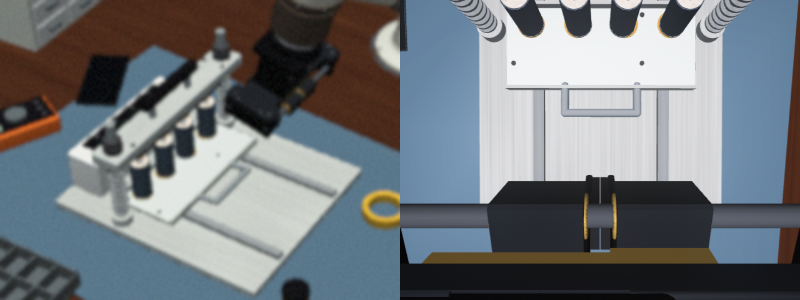

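Emit:
{"api": "jog_arm", "payload": {
  "plan": "0.25 0 -0.95 0 0 0 1;0.25 0 -0.95 0 0 0 1;0.25 0 -0.95 0 0 0 1;0 0 0 0.03 -0.94 0 1;0 0 0 0.03 -0.94 0 1;0 0 0 0 0 0 1;0 0 0 0 0 0 1;0 0 0 0 0 0 1;0 0 0 0 0 0 1;0 0 0 0 0 0 1"
}}

```text
time_s: 25.75
tcp_pos: [0.5494, 0.0368, 0.2561]
ee_rot: [[0.073, -0.997, -0.003], [-0.997, -0.073, -0.002], [0.001, 0.003, -1.0]]
wrist_force: [0.5, 0.9, -0.3]
gripper_width: 0.006
gripper_force: 0.0
```

```bash
python3 - <<'E'
from h import *
RD=Rn.from_euler('z',-86,degrees=True)*Rn.from_matrix(np.diag([1,-1,-1.]));rrel(RD)
rel([.563,-.1444,.212])
E
```

```text
turn units [ 0.0206 -0.0102  0.0203] norm 0.030617366992730172
tcp [0.5494 0.0368 0.2561] units [ 7.2645 -0.0208  1.774 ] F [ 0.5363  0.8932 -0.2587] w 0.0059494006357809935
```

Emit:
{"api": "jog_arm", "payload": {
  "plan": "0.9 0 0 0 0 0 1;0.9 0 0 0 0 0 1;0.9 0 0 0 0 0 1;0.9 0 0 0 0 0 1;0.9 0 0 0 0 0 1;0.9 0 0 0 0 0 1;0.9 0 0 0 0 0 1;0.9 0 0 0 0 0 1;0.06 -0.02 0.3 0 0 0 1;0 0 0.7 0 0 0 1"
}}

```text
time_s: 26.75
tcp_pos: [0.564, -0.145, 0.2324]
ee_rot: [[0.071, -0.997, 0.001], [-0.997, -0.071, -0.001], [0.001, -0.001, -1.0]]
wrist_force: [-0.0, 0.3, -0.3]
gripper_width: 0.007
gripper_force: 0.0
```

Emit:
{"api": "jog_arm", "payload": {
  "plan": "0 0 0.7 0 0 0 1;0 0 0 0 0 0 1;0 0 0 0 0 0 1;0 0 0.1 0 0 0 1;0 0 0.1 0 0 0 1;0 0 0.1 0 0 0 1;0 0 0.06 0 0 0 1;0 0 0.04 0 0 0 1;0 0 0 0 0 0 1;0 0 0 0 0 0 1"
}}

```text
time_s: 27.75
tcp_pos: [0.5631, -0.1449, 0.2044]
ee_rot: [[0.071, -0.997, -0.001], [-0.997, -0.071, -0.001], [0.001, 0.001, -1.0]]
wrist_force: [1.0, -0.6, -0.6]
gripper_width: 0.005
gripper_force: 0.0
```

Emit:
{"api": "jog_arm", "payload": {
  "plan": "0 0 0.04 0 0 0 1;0 0 0.04 0 0 0 1;0 0 0.04 0 0 0 1;0 0 0.04 0 0 0 1;0 0 0 0 0 0 1;0 0 0 0 0 0 1;0 0 0 0 0 0 1;0 0 0 0 0 0 1;0 0 0 0 0 0 1;0 0 0 0 0 0 1"
}}

```text
time_s: 28.75
tcp_pos: [0.5631, -0.1449, 0.2006]
ee_rot: [[0.071, -0.997, -0.001], [-0.997, -0.071, -0.001], [0.001, 0.001, -1.0]]
wrist_force: [-1.4, 1.0, 4.0]
gripper_width: 0.004
gripper_force: 2.5
```

Emit:
{"api": "jog_arm", "payload": {
  "plan": "0 0 0.06 0 0 0 1;0 0 0.08 0 0 0 1;0 0 0.08 0 0 0 1;0 0 0.08 0 0 0 1;0 0 0.08 0 0 0 1;0 0 0.08 0 0 0 1;0 0 0.04 0 0 0 1;0 0 0 0 0 0 1;0 0 0 0 0 0 1;0 0 0 0 0 0 1"
}}

```text
time_s: 29.75
tcp_pos: [0.5632, -0.1449, 0.1901]
ee_rot: [[0.072, -0.997, 0.0], [-0.997, -0.072, -0.001], [0.001, 0.0, -1.0]]
wrist_force: [-3.4, 2.7, 12.4]
gripper_width: 0.007
gripper_force: 6.4
```

Emit:
{"api": "jog_arm", "payload": {
  "plan": "0 0 0.06 0 0 0 1;0 0 0.06 0 0 0 1;0 0 0.05 0 0 0 1;0 0 0.02 0 0 0 1;0 0 0 0 0 0 1;0 0 0 0 0 0 1;0 0 0 0 0 0 1;0 0 0 0 0 0 1;0 0 0 0 0 0 1;0 0 0 0 0 0 1"
}}

```text
time_s: 30.75
tcp_pos: [0.5632, -0.1449, 0.1866]
ee_rot: [[0.072, -0.997, 0.001], [-0.997, -0.072, -0.002], [0.002, -0.001, -1.0]]
wrist_force: [-6.3, 4.5, 17.7]
gripper_width: 0.004
gripper_force: 8.8
```

```bash
python3 - <<'E'
from h import *
for i in range(3):
    s=r.sense();print(s["tcp_pos"],s["wrist_force"])
    p,_=r.capture("scene")
cv2.imwrite("pics/s8.png",cv2.resize(p[160:280,190:350,::-1],None,fx=4.5,fy=4.5,interpolation=cv2.INTER_CUBIC))
t,d=r.capture("top");W=cloud("top",d);z=W[...,2]
m=(z>.13)&(z<.155);m[:,:360]=0;m[:,410:]=0;m[310:]=0;m[:160]=0;blobs(m,W,100)
E
```

```text
[ 0.5632 -0.1449  0.1866] [-6.2607  4.5321 17.7167]
[ 0.5632 -0.145   0.1866] [-6.4786  3.9967 17.7772]
[ 0.5632 -0.145   0.1866] [-5.7878  3.4367 17.9453]
px [387. 277.] n 895 mean [ 0.466  -0.1455  0.1453] zmed 0.1457 rect mm [ 500.9 -149.   201.6   51.9    3.9]
```

View pics/s8.png

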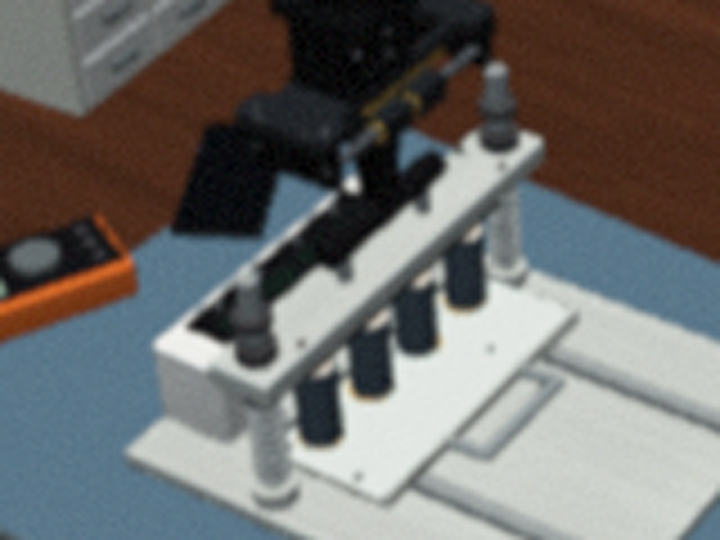

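```bash
python3 -c "
from station import r
print(r.finish_job())"
```

```text
the job is handed in; nothing more can be done
None
```

The tipped cell stands nub up on its own disc, the tray is pushed to its stop with all four cells standing, and the palm bar is held about 14.8 mm down at about 17.7 N; I handed the job in at about 31 s, and no verdict came back.

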